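# Bring the coasting sculpting turntable to rest at its slot and lock it with its pin

## Task

The aluminium wheel of the sculpting turntable is still coasting round from a push, with a freshly painted figure on it. Slow it with a light touch of the fingers on its flat top so that the hole near its rim comes to rest exactly over the slot of the fixed arm beneath, and let go of it so that it stays there by itself. Then take the steel locking pin out of its wooden block and put it through the hole into the slot, fully home with its head resting on the wheel, and let go; never press hard on the wheel (15 N at most), leave the figure untouched and the other things on the table where they are.

Things in the scene. Friction and masses are not known exactly. Their poses are not given: they have to be found in the camera images.
- spindle (a joint): angle of the free wheel about its upright axis, rad, unlimited (count it modulo 2 pi); 0 (or any whole turn) when the hole is over the slot; grows anticlockwise seen from above. In the first second the wheel gathers way, then it coasts clockwise at 1 to 2 rad/s and loses about 0.05 rad/s each second (inertia about 0.01 kg m2); once stopped it stays where it is
- turntable: fixed dark cast base of the turntable, bolted down; origin on the table on the wheel's axis. Its x axis points along the slotted arm. Foot 170 mm across, column 116 mm across up to 70 mm height; the forked arm, 40 mm wide, reaches to 145 mm from the axis, its top 66 mm above the table, 20 mm thick
- wheel: plain flat aluminium disc 230 mm across, 14 mm thick, turning on the base; origin on its axis at table height, its flat top 92 mm above the table; its x axis points to the hole. It rides on a stiff sprung bearing: gives 1 mm per 8 N, so its top is 92 mm give or take 1 mm. Free flat ring from 35 mm radius outwards, hole apart
- hole (a point): centre of the only hole in the wheel, on its top face: 15 mm across, right through, 95 mm from the axis; it travels with the wheel
- slot (a point): point in the slot of the fixed arm, at the height of the arm's top (66 mm above the table, 26 mm below the wheel's top), 95 mm from the axis: here the pin must go. The slot is 14 mm wide, runs radially from 79 mm and is open at the outer end of the fork, where it is seen beyond the wheel's rim
- figure: small orange clay animal glued on the middle of the wheel, about 56 mm across, 48 mm tall, paint still wet: must not be touched; origin at the centre of its underside
- pin: loose steel locking pin standing upright in its block: shank 12 mm across and 45 mm long, tapered to 6 mm over the lowest 5 mm; on top of it a round head 26 mm across and 24 mm high to grip. Origin at the shank's lower tip, z up along the pin: head from 45 to 69 mm above the origin. 70 g. In the block its tip is 10 mm above the table
- pin_block: fixed wooden block 70 x 70 x 40 mm, with a hole 15 mm across and 30 mm deep in the middle of its top that holds the pin; it stands to the left or the right of the turntable; origin at the centre of its underside
- glue_bottle: bystander: white glue bottle, 60 mm across, 115 mm tall; origin at the centre of its underside; it stands beside the turntable on the side without the pin block
- tape_roll: bystander: roll of tape lying flat, 86 mm across, 24 mm high; origin at the centre of its underside
- modelling_tool: bystander: modelling spatula 170 mm long, lying on the table, its long axis along its x
- bead_cup: bystander: small white cup, 64 mm across its rim, 50 mm tall; origin at the centre of its underside
- ghost: bystander: small white ceramic ghost ornament, 40 mm across, 44 mm tall; origin at the centre of its underside
Things that resemble listed ones, but are neither listed nor needed, are in the scene too. Of the things shaped like the pin, the steel one is meant.

How it is judged:
By the outcome, as a careful person would: the job done as asked, in the order asked, and still so for the second after the job is handed in, with the robot touching nothing.
It also fails if it takes over 69 s, if anything falls off the work surface, if the arm or the gripper's body presses on something with over 40 N, if the wrist force passes 120 N, or if a joint passes its speed limit or range.

## Robot

A 6-joint arm with a two-finger parallel gripper is mounted at the origin on the work surface. World frame = base frame: x ahead of the robot, y to its left, z up, the work surface at z = 0. Lengths are in m, angles in rad, forces in N, time in s.
With the tool pointing down it reaches from about 0.375 to 0.975 m from the base axis. Payload 3.8 kg.
Tool frame: the origin (TCP) lies midway between the tips of the shut fingers; the grasp point (between the pads) lies 19 mm behind it; z points along the fingers, y is the line along which they close (so a half turn about z gives the same grasp; the last joint's range is limited). The gripper opens to 85 mm and grips with 20 to 120 N. Pads are 22 mm wide; open, the fingers measure 114 mm over their backs; the gripper's body (76 mm by 85 mm) begins 54 mm behind the grasp point. The pads swing forward as they close: fully open they stand 13 mm farther back than shut.
Start: joints at [1.176, 0.264, 1.604, -0, 1.274, -0.037], TCP at [0.236, 0.632, 0.231] pointing down, gripper open.
Joint ranges: [-2.63, 2.63], [-0.94, 2.18], [0.31, 2.57], [-1.31, 4.45], [0, 2.66], [-2.55, 2.55]. Speed limits (rad/s): [2.57, 2.57, 3.14, 3.14, 3.14, 3.14].

## Interface

Orientations are given as a unit quaternion [w, x, y, z].
In Python, from station import arm gives the robot as it stands. The module is installed in compiled form; this text tells all that it offers.
- The arm moves only by the tool drive_tool, never from a script. Its argument "steps" is one flat list of numbers, 5 for each row, row after row: the shift along the tool's x, y, z in units of 100 mm (1.0 is 100 mm), then the turn about the tool's z in units of pi rad (1.0 is pi rad), then the gripper's target within -1 to 1 (fully open at 1, half-way at 0, shut at -1). A call has 1 to 10 rows; each row is the pose to reach, as a shift and turn from the pose commanded when the call began, along the tool's axes at that moment, turning the shorter way round; what a row does not reach only later rows make up. A row lasts 1/10 s, in which the tool goes at most 50 mm and 8.59 degrees, less where a joint would pass 70% of its speed; a pose out of reach is approached as far as the arm can. A call with a number of a shift or a turn outside -1 to 1 is refused whole. A call with a gripper value outside its range is refused whole. The fingers move at their own pace and stop on an object; the grip force is fixed at half the most. Time passes only in rows, so rows that repeat a pose let the fingers close. It gives the time, the measured TCP pose, the force, the opening and the grip force at its end, in the units of the state.
- arm.get_obs(): the state, without advancing time (a new reading comes with each control period).
- arm.read_camera(name): name is "scene" or "top" or "wrist"; returns a dict with "image" (384x512x3 uint8, red, green, blue), "vfov" (degrees; the focal length in pixels is half the picture's height over the tangent of half this angle, whatever the lens; pixels are square), "cx", "cy" (the principal point, pixels), "distortion" ([k1, k2, p1, p2, k3] as OpenCV has them; the pictures are not rectified), "eye" and "orientation" of the camera in the world. Camera axes: x right, y up, looking along -z (the intrinsics and any distortion apply to the point x, -y, -z); pixel columns grow to the right and rows downward; lengths in m; the calibration is good to about 2 mm. A picture is of the moment at which its call begins. There is no depth.
- arm.job_done(): hands the job in; it is judged then, once.
The state is a dict: "time": time; "joint_pos": joint angles; "joint_vel": joint speeds; "joint_efforts": joint torques, N m; "ee_pos": TCP position; "orientation": TCP orientation; "force": force on the tool from outside, world axes, zero at the start; "torque": the same for the moment, N m; "finger_gap": opening from 0.0 (shut) to 1.0 (fully open); "grasp_force": force on a finger pad.
Only numpy, scipy, OpenCV 4.12 (cv2) and the standard library are available. Lean on these libraries where they do the work, as an engineer would, in place of code of your own. Each camera call takes 0.05 s, during which the arm holds its last target. There are 200 camera calls.

## Working session

There is one attempt and no reset: what is moved stays moved. The work goes in short steps, Python scripts to look and compute and a tool call to move; the robot and the scene stay as the last step left them, time stands still between calls to the robot, and variables do not carry over. Pictures are saved under pics/ and viewed, at most 11 in all, crops included, and the job is handed in when it is done.

Besides the shell and the picture viewer there is one more tool, called after ">>>" by a JSON object that holds its "method" and its "body". drive_tool: Moves the arm, as the interface text tells. Its arguments: {"type":"object","properties":{"steps":{"type":"array"}},"required":["steps"]}

```bash
mkdir -p pics; cat > h.py <<'E'
import numpy as np, cv2
from scipy.spatial.transform import Rotation as R
from station import arm
def K(c):
    f=192/np.tan(np.radians(c["vfov"])/2); return np.array([[f,0,c["cx"]],[0,f,c["cy"]],[0,0,1.]])
def rot(q): return R.from_quat([q[1],q[2],q[3],q[0]])
def cast(c,px,z):
    u=cv2.undistortPoints(np.array(px,float).reshape(-1,1,2),K(c),np.array(c["distortion"],float))[:,0]
    d=rot(c["orientation"]).apply(np.c_[u[:,0],-u[:,1],-np.ones(len(u))]); e=np.array(c["eye"])
    return e+d*((z-e[2])/d[:,2])[:,None]
def proj(c,P):
    p=rot(c["orientation"]).inv().apply(np.atleast_2d(P)-np.array(c["eye"])); p=p*[1,-1,-1]
    return cv2.projectPoints(p,np.zeros(3),np.zeros(3),K(c),np.array(c["distortion"],float))[0][:,0]
def save(c,n): cv2.imwrite(f"pics/{n}.png",c["image"][:,:,::-1])
def snap(cam,n=None):
    c=arm.read_camera(cam); c["image"]=np.array(c["image"])
    if n: save(c,n); np.save(f"pics/{n}.npy",c,allow_pickle=True)
    return c
def load(n): return np.load(f"pics/{n}.npy",allow_pickle=True).item()
E
python3 - <<'E'
from h import *
for n in("top","scene"):
    c=snap(n,n+"0"); print(n,c["eye"],c["orientation"],c["vfov"],c["distortion"])
o=arm.get_obs(); print(o["time"],o["ee_pos"],o["orientation"],o["force"],o["finger_gap"])
a=cv2.imread("pics/top0.png");b=cv2.imread("pics/scene0.png")
E
```

```text
top [ 0.38522195 -0.00396341  1.18312595] [-0.7038645  -0.03538297  0.03482714  0.70859712] 49.97991696031094 [-0.01628138  0.          0.          0.          0.        ]
scene [ 1.09964321 -0.42252694  0.88349066] [0.83041433 0.32265101 0.15891766 0.42550387] 48.95968316335998 [0.04325137 0.         0.         0.         0.        ]
0.1 [0.23612709 0.63161953 0.23005526] [-2.28874916e-04  1.77934407e-01  9.84041786e-01 -1.02899334e-03] [ 0.47342736 -0.0109382  -0.31476238] 1.0007084038188612
```

View pics/top0.png

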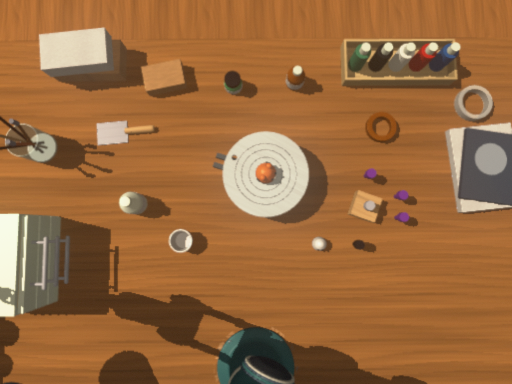

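View pics/scene0.png

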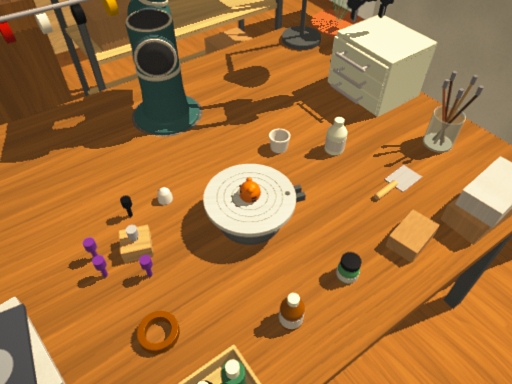

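Top view: wheel centre is near (265,173), the hole at (234,157), the fork at (219,161), and the steel pin in its block at (368,206). The scene view shows the same layout: hole at (288,193), fork at (300,193), steel pin at (132,233). The purple and black look-alikes stand nearby.

```bash
python3 - <<'E'
from h import *
c=load("top0"); im=c["image"]; hsv=cv2.cvtColor(im,cv2.COLOR_RGB2HSV)
m=((hsv[...,1]<60)&(hsv[...,2]>130)).astype(np.uint8)
m[:, :200]=0; m[:,320:]=0; m[:120]=0;m[225:]=0
cs=max(cv2.findContours(m,0,2)[0],key=cv2.contourArea)
hull=cv2.convexHull(cs)[:,0].astype(float)
for z in(.092,.085):
    P=cast(c,hull,z)[:,:2].astype(np.float32); e=cv2.fitEllipse(P); print("wheel",z,e)
ctr=np.array(cv2.fitEllipse(cast(c,hull,.092)[:,:2].astype(np.float32))[0])
# dark things near fork
d=(im.max(2)<90).astype(np.uint8); 
for (n,x0,x1,y0,y1,z) in(("fork",205,226,140,185,.066),("hole",226,245,140,180,.092)):
    ys,xs=np.nonzero(d[y0:y1,x0:x1]); 
    if len(xs): 
        p=cast(c,[[xs.mean()+x0,ys.mean()+y0]],z)[0,:2]; v=p-ctr; print(n,len(xs),xs.mean()+x0,ys.mean()+y0,p,np.hypot(*v),np.degrees(np.arctan2(v[1],v[0])))
# pin head (grey low sat on block)
s=m*0; s[180:230,340:390]=((hsv[180:230,340:390,1]<50)).astype(np.uint8)
cc=max(cv2.findContours(s,0,2)[0],key=cv2.contourArea); (u,v),r=cv2.minEnclosingCircle(cc); print("pin px",u,v,r, cast(c,[[u,v]],.079))
b=((hsv[...,2]>185)&(hsv[...,1]>60)&(hsv[...,1]<150)).astype(np.uint8); b[:, :340]=0;b[:,390:]=0;b[:180]=0;b[230:]=0
ck=max(cv2.findContours(b,0,2)[0],key=cv2.contourArea); r=cv2.minAreaRect(cv2.convexHull(ck)); print("block",r,cast(c,[r[0]],.04))
c2=load("scene0"); 
for P in([*ctr,.092],[*cast(c,[[u,v]],.079)[0,:2],.079]): print(P,proj(c2,P))
big=np.hstack([cv2.resize(im[120:230,200:320],None,fx=3,fy=3),cv2.resize(im[160:240,330:420],(371,330))]); cv2.imwrite("pics/crop.png",big[:,:,::-1])
w=snap("wrist","wrist0"); print(w["eye"],w["orientation"],w["vfov"],arm.get_obs()["ee_pos"])
E
```

```text
wheel 0.092 ((0.5268155336380005, -0.03150627017021179), (0.22758667171001434, 0.23065133392810822), 162.1758270263672)
wheel 0.085 ((0.5277239084243774, -0.03168296813964844), (0.22904673218727112, 0.23213104903697968), 162.17572021484375)
pin px 369.3888854980469 205.5 4.638243675231934 [[ 0.43995621 -0.31010569  0.079     ]]
block ((365.8167419433594, 205.6131134033203), (25.76336669921875, 24.821624755859375), 19.653823852539062) [[ 0.44164622 -0.31096407  0.04      ]]
[np.float64(0.5268155336380005), np.float64(-0.03150627017021179), 0.092] [[248.66754382 195.5806012 ]]
[np.float64(0.43995620932033663), np.float64(-0.3101056866079878), 0.079] [[130.42472867 228.27409529]]
[0.16820166 0.65763229 0.37297973] [ 0.81307082 -0.11806868 -0.08143386  0.56421996] 66.55193141927454 [0.23615281 0.63171352 0.23020998]
```

View pics/crop.png

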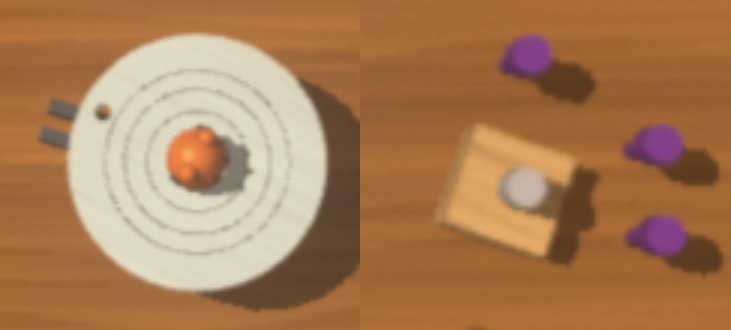

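The crop shows the hole (234,157), the fork tips (midpoint about 219.5,161), and the steel pin head on the block; the nearest purple look-alike is 80 mm away. Sizes check out: wheel 229 mm, reach about 0.53 m. I'll move with the fingers shut to above the near side of the wheel.

>>> {"method": "drive_tool", "body": {"steps": [-0.35, -0.45, 0, -0.045, -1, -0.7, -0.9, 0, -0.09, -1, -0.7, -0.9, 0, -0.114, -1]}}

```text
time: 0.45
ee_pos: [0.2709, 0.5192, 0.2301]
orientation: [-0.0, -0.002, 1.0, -0.002]
force: [-0.6, 0.4, 0.6]
finger_gap: 0.518
grasp_force: 0.0
```

>>> {"method": "drive_tool", "body": {"steps": [-0.14, -0.46, 0, 0, -1, -0.29, -0.92, 0, 0, -1]}}

```text
time: 0.65
ee_pos: [0.2994, 0.4301, 0.2308]
orientation: [-0.0, -0.001, 1.0, -0.0]
force: [0.5, -0.7, -0.0]
finger_gap: 0.142
grasp_force: 0.0
```

>>> {"method": "drive_tool", "body": {"steps": [-0.14, -0.46, 0, 0, -1, -0.29, -0.92, 0, 0, -1]}}

```text
time: 0.85
ee_pos: [0.3284, 0.3376, 0.2309]
orientation: [-0.0, -0.001, 1.0, -0.0]
force: [1.3, -0.3, 0.7]
finger_gap: -0.003
grasp_force: 0.0
```

>>> {"method": "drive_tool", "body": {"steps": [-0.14, -0.46, 0, 0, -1, -0.29, -0.92, 0, 0, -1]}}

```text
time: 1.05
ee_pos: [0.3574, 0.2456, 0.2311]
orientation: [0.0, -0.001, 1.0, -0.0]
force: [1.3, -0.7, 0.3]
finger_gap: -0.0
grasp_force: 0.0
```

>>> {"method": "drive_tool", "body": {"steps": [-0.14, -0.46, 0, 0, -1, -0.29, -0.92, 0, 0, -1]}}

```text
time: 1.25
ee_pos: [0.3865, 0.1536, 0.2312]
orientation: [0.0, -0.0, 1.0, 0.0]
force: [1.2, -0.6, -0.7]
finger_gap: -0.004
grasp_force: 0.0
```

>>> {"method": "drive_tool", "body": {"steps": [-0.14, -0.46, 0.2, 0, -1, -0.29, -0.92, 0.4, 0, -1]}}

```text
time: 1.45
ee_pos: [0.4151, 0.0656, 0.1934]
orientation: [0.001, -0.0, 1.0, 0.0]
force: [0.4, 1.1, -0.8]
finger_gap: 0.001
grasp_force: 0.0
```

>>> {"method": "drive_tool", "body": {"steps": [-0.14, -0.46, 0.2, 0, -1, -0.29, -0.92, 0.4, 0, -1, -0.29, -0.92, 0.4, 0, -1]}}

```text
time: 1.75
ee_pos: [0.4423, -0.0287, 0.1505]
orientation: [-0.002, 0.003, 1.0, -0.001]
force: [-0.9, 0.8, 0.3]
finger_gap: -0.003
grasp_force: 0.0
```

>>> {"method": "drive_tool", "body": {"steps": [0, 0, 0.25, 0, -1, 0, 0, 0.5, 0, -1, 0, 0, 0.5, 0, -1]}}

```text
time: 2.05
ee_pos: [0.4399, -0.0238, 0.0998]
orientation: [-0.004, -0.0, 1.0, 0.001]
force: [-0.3, 0.1, -1.0]
finger_gap: -0.003
grasp_force: 0.0
```

```bash
cat >> h.py <<'E'
CTR=np.array([.5268,-.0315])
E
python3 - <<'E'
from h import *
o=arm.get_obs(); print(o["time"],o["ee_pos"],o["force"])
t,s,w=snap("top","top1"),snap("scene","scene1"),snap("wrist","wrist1")
pt=cv2.resize(t["image"][120:230,200:320],None,fx=3.5,fy=3.5)
ps=cv2.resize(s["image"][140:260,190:320],None,fx=2.9,fy=2.9)
r=np.hstack([pt[:340,:370],ps[:340,:370]]); cv2.imwrite("pics/two1.png",r[:,:,::-1])
E
```

```text
2.05 [ 0.43993467 -0.02383063  0.09983493] [-0.27869971  0.1146208  -0.96095891]
```

View pics/two1.png

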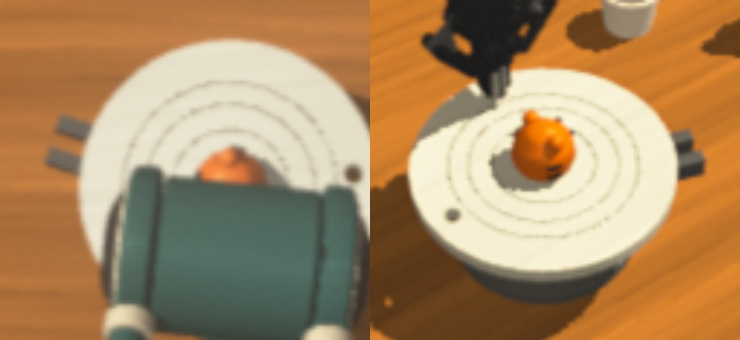

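View pics/wrist1.png

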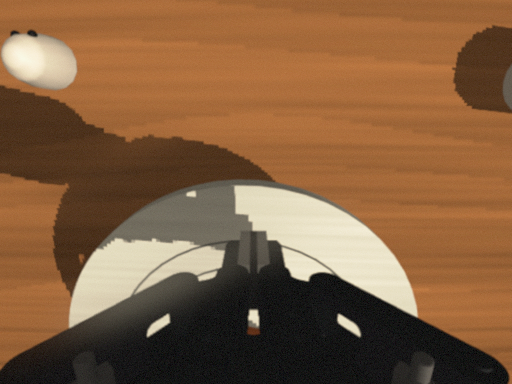

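Left, top view: fork tips at about (220,161) in full-image pixels; the arm hides the near side of the wheel. Right, scene view: the whole wheel is seen, with the hole at about (217,214) and the fork at (300,193). The wrist view sees only the wheel's near side, so the scene and top cameras will track the hole.

```bash
cat >> h.py <<'E'
A=np.radians(np.arange(0,360,.5))
def ring(c,r,ctr=CTR,z=.092):
    p=proj(c,np.c_[ctr[0]+r*np.cos(A),ctr[1]+r*np.sin(A),np.full(len(A),z)]).astype(np.float32)
    return cv2.remap(cv2.cvtColor(c["image"],cv2.COLOR_RGB2GRAY).astype(np.float32),p[:,0:1],p[:,1:2],cv2.INTER_LINEAR)[:,0]
def hole(c,lo=-135,hi=135,ctr=CTR):
    "angle (deg) of hole from dark pixels on the 90..100 mm ring against both neighbours"
    s=np.mean([ring(c,r,ctr) for r in(.092,.095,.098)],0); b=np.minimum(ring(c,.083,ctr),ring(c,.107,ctr))
    d=np.clip(b-s-12,0,None); a=(np.degrees(A)+180)%360-180; d[(a<lo)|(a>hi)]=0
    k=np.argmax(np.convolve(np.r_[d,d],np.ones(20),'same')[:720]); j=np.arange(k-14,k+15)%720
    w=d[j]; off=(np.arange(-14,15)*w).sum()/max(w.sum(),1)
    return (a[k]+off*.5+180)%360-180, w.max()
def fork(c,ctr=CTR,lo=40,hi=110):
    "angle of the fork beyond the rim at arm-top height: centre of dark arc, r 122..140"
    out=[]
    for r in(.125,.129,.133,.137):
        s=ring(c,r,ctr,.066); a=np.degrees(A); w=np.where((a>lo)&(a<hi)&(s<75),1.,0); out.append(((a*w).sum()/max(w.sum(),1),w.sum()/2,np.ptp(a[w>0]) if w.any() else 0))
    return np.round(out,2)
E
python3 - <<'E'
from h import *
o=arm.get_obs(); print(o["joint_pos"],o["ee_pos"])
for n in("top0","top1","scene0","scene1"): 
    c=load(n); print(n,hole(c),fork(c).tolist())
tt=[]
for i in range(5):
    t0=arm.get_obs()["time"]; c=snap("scene"); h=hole(c); tt.append((t0,*h)); 
print(np.round(tt,3)); print(arm.get_obs()["time"],arm.get_obs()["ee_pos"])
# centre from scene rim
c=load("scene0");hsv=cv2.cvtColor(c["image"],cv2.COLOR_RGB2HSV); m=((hsv[...,1]<70)&(hsv[...,2]>130)).astype(np.uint8); m[:150]=0;m[245:]=0;m[:,:195]=0;m[:,305:]=0
h=cv2.convexHull(max(cv2.findContours(m,0,2)[0],key=cv2.contourArea))[:,0].astype(float); P=cast(c,h,.092)[:,:2].astype(np.float32); print(cv2.fitEllipse(P))
E
```

```text
[-1.10428941e-01 -5.74936018e-02  2.20800354e+00  1.54485126e-04
  9.90179393e-01 -1.68238997e+00] [ 0.44386637 -0.02411813  0.10392739]
top0 (np.float64(62.30578268831198), np.float32(82.23633)) [[0.0, 0.0, 0.0], [0.0, 0.0, 0.0], [0.0, 0.0, 0.0], [0.0, 0.0, 0.0]]
top1 (np.float64(-83.3423643221265), np.float32(104.935875)) [[0.0, 0.0, 0.0], [0.0, 0.0, 0.0], [0.0, 0.0, 0.0], [0.0, 0.0, 0.0]]
scene0 (np.float64(60.21664037713049), np.float32(82.99935)) [[59.75, 6.0, 5.5], [65.48, 11.0, 16.5], [66.63, 11.5, 17.0], [66.36, 10.5, 16.0]]
scene1 (np.float64(-86.78264799869821), np.float32(105.447914)) [[59.75, 6.0, 5.5], [65.07, 10.5, 16.0], [66.63, 11.5, 17.0], [66.36, 10.5, 16.0]]
[[   2.2    -95.075   90.78 ]
 [   2.25   -99.3     93.207]
 [   2.3   -103.392   92.572]
 [   2.35  -107.464   85.664]
 [   2.4   -111.471   82.221]]
2.45 [ 0.44428016 -0.02446855  0.10420521]
((0.5309679508209229, -0.031207535415887833), (0.22958813607692719, 0.23395107686519623), 61.007205963134766)
```

>>> {"method": "drive_tool", "body": {"steps": [0, 0, 0.04, 0, -1, 0, 0, 0.07, 0, -1, 0, 0, 0.07, 0, -1, 0, 0, 0.07, 0, -1]}}

```text
time: 2.85
ee_pos: [0.4431, -0.0246, 0.0957]
orientation: [-0.0, -0.0, 1.0, 0.0]
force: [0.5, 0.7, 0.0]
finger_gap: 0.001
grasp_force: 0.0
```

```bash
python3 - <<'E'
from h import *
CT={"top":np.array([.5268,-.0315]),"scene":np.array([.5310,-.0312])}
for n in("top0","top1","scene0"):
    c=load(n); k=n[:-1]; ctr=CT[k]; im=c["image"].astype(np.float32)
    m=np.zeros(im.shape[:2],np.uint8); sat=(im.max(2)-im.min(2)); m[(sat<35)&(im.max(2)<140)]=1
    for r in(.120,.124,.128,.132,.136,.140):
        p=proj(c,np.c_[ctr[0]+r*np.cos(A),ctr[1]+r*np.sin(A),np.full(720,.066)]).astype(np.float32)
        s=cv2.remap(sat,p[:,:1],p[:,1:],cv2.INTER_LINEAR)[:,0]; a=np.degrees(A)
        g=(a>50)&(a<100)&(s<45); q=a[g]; d=np.r_[True,np.diff(q)>1] if len(q) else []
        seg=[(x[0],x[-1]) for x in np.split(q,np.nonzero(d)[0][1:])] if len(q) else []
        print(n,r,[(float(x),float(y)) for x,y in seg])
    print(hole(c,ctr=ctr))
o=[]
for i in range(3):
    t=arm.get_obs()["time"]; c=snap("scene"); o.append((t,hole(c,ctr=CT["scene"])[0],arm.get_obs()["ee_pos"][2],arm.get_obs()["force"][2]))
print(np.round(o,4)); print(arm.get_obs()["ee_pos"],arm.get_obs()["orientation"])
E
```

```text
top0 0.12 [(63.0, 70.0), (76.5, 82.0)]
top0 0.124 [(63.50000000000001, 69.5), (76.5, 81.5)]
top0 0.128 [(64.0, 69.5), (76.0, 81.5)]
top0 0.132 [(64.5, 69.5), (76.0, 81.0)]
top0 0.136 [(64.5, 69.5), (76.0, 80.5)]
top0 0.14 [(65.0, 69.5), (76.0, 80.5)]
(np.float64(62.30578268831198), np.float32(82.23633))
top1 0.12 [(63.50000000000001, 69.5), (76.5, 82.0)]
top1 0.124 [(64.0, 69.0), (76.5, 81.5)]
top1 0.128 [(64.0, 69.5), (76.5, 81.5)]
top1 0.132 [(64.5, 69.5), (76.0, 81.0)]
top1 0.136 [(64.5, 69.5), (76.0, 80.5)]
top1 0.14 [(65.0, 69.5), (76.0, 80.5)]
(np.float64(-83.3423643221265), np.float32(104.935875))
scene0 0.12 [(58.5, 67.5), (70.5, 99.5)]
scene0 0.124 [(59.00000000000001, 75.5), (78.0, 99.5)]
scene0 0.128 [(59.5, 81.5), (92.0, 99.5)]
scene0 0.132 [(59.5, 81.5)]
scene0 0.136 [(59.99999999999999, 81.0)]
scene0 0.14 [(61.50000000000001, 70.0), (74.5, 81.0)]
(np.float64(62.145604525071406), np.float32(94.26693))
[[2.85   0.     0.0958 0.7741]
 [2.9    0.     0.0959 0.365 ]
 [2.95   0.     0.096  0.3128]]
[ 0.44338813 -0.02464095  0.09597385] [-8.21447083e-06 -1.51771525e-04  9.99999988e-01  4.01530885e-06]
```

>>> {"method": "drive_tool", "body": {"steps": [0, 0, 0.01, 0, -1, 0, 0, 0.01, 0, -1, 0, 0, 0.01, 0, -1, 0, 0, 0.01, 0, -1, 0, 0, 0.01, 0, -1, 0, 0, 0.01, 0, -1, 0, 0, 0.01, 0, -1, 0, 0, 0.01, 0, -1, 0, 0, 0.01, 0, -1, 0, 0, 0.01, 0, -1]}}

```text
time: 4.0
ee_pos: [0.4434, -0.0246, 0.095]
orientation: [0.0, -0.0, 1.0, -0.0]
force: [-0.8, 0.4, -0.8]
finger_gap: -0.001
grasp_force: 0.0
```

```bash
cat >> h.py <<'E'
CT={"top":np.array([.5268,-.0315]),"scene":np.array([.5310,-.0312])}
def track(cams=("scene",),n=1,**k):
    for i in range(n):
        for q in cams:
            o=arm.get_obs(); c=snap(q); h=hole(c,ctr=CT[q],**k); print(q,round(o["time"],3),np.round(h,2),np.round(o["ee_pos"],4),np.round(o["force"],1))
E
python3 -c "
from h import *
track(('scene','top'))"
```

```text
scene 4.0 [124.19  75.49] [ 0.4434 -0.0246  0.095 ] [-0.8  0.4 -0.8]
top 4.05 [106.58  13.89] [ 0.4434 -0.0246  0.095 ] [ 0.  -0.  -0.6]
```

>>> {"method": "drive_tool", "body": {"steps": [0, 0, 0.01, 0, -1, 0, 0, 0.015, 0, -1, 0, 0, 0.02, 0, -1, 0, 0, 0.03, 0, -1, 0, 0, 0.035, 0, -1]}}

```text
time: 4.6
ee_pos: [0.4435, -0.0244, 0.0916]
orientation: [0.0, -0.0, 1.0, 0.0]
force: [0.1, 2.2, 3.2]
finger_gap: 0.001
grasp_force: 1.3
```

```bash
python3 -c "
from h import *
track(('scene',),2)"
```

```text
scene 4.6 [82.15 88.47] [ 0.4435 -0.0244  0.0916] [0.1 2.2 3.2]
scene 4.65 [80.98 76.86] [ 0.4436 -0.0243  0.0916] [0.8 1.2 1.8]
```

```bash
python3 -c "
from h import *
track(('scene','top'),2,lo=40,hi=100)"
```

```text
scene 4.7 [81.15 82.57] [ 0.4436 -0.0245  0.0917] [-0.9 -0.1  1.8]
top 4.75 [ 79.58 108.27] [ 0.4436 -0.0247  0.0917] [-0.4 -0.5  0.9]
scene 4.8 [81.5 89.1] [ 0.4436 -0.0248  0.0917] [0.4 0.  1. ]
top 4.85 [ 79.63 110.35] [ 0.4436 -0.0247  0.0917] [0.1 0.2 2. ]
```

>>> {"method": "drive_tool", "body": {"steps": [0, 0, 0.005, 0, -1, -0.002, 0.02, 0.005, 0.008, -1, -0.005, 0.04, 0.005, 0.015, -1, -0.008, 0.06, 0.005, 0.023, -1, -0.011, 0.08, 0.005, 0.03, -1, -0.014, 0.1, 0.005, 0.038, -1, -0.014, 0.1, 0.005, 0.038, -1]}}

```text
time: 5.6
ee_pos: [0.445, -0.0142, 0.0912]
orientation: [0.0, 0.06, 0.998, 0.0]
force: [-0.7, -0.1, 5.1]
finger_gap: -0.001
grasp_force: 2.5
```

```bash
python3 -c "
from h import *
track(('scene','top'),1,lo=40,hi=100)
for q in('top','scene'):
    c=snap(q,q+'2'); print(q,hole(c,ctr=CT[q],lo=40,hi=100))
    h=proj(c,[[CT[q][0]+.115*np.cos(1.27),CT[q][1]+.115*np.sin(1.27),.08]])[0].astype(int)
    t=cv2.resize(c['image'][h[1]-22:h[1]+22,h[0]-26:h[0]+26],(390,330),interpolation=cv2.INTER_CUBIC); cv2.imwrite(f'pics/{q}c.png',t[:,:,::-1])
cv2.imwrite('pics/al2.png',np.hstack([cv2.imread('pics/topc.png'),cv2.imread('pics/scenec.png')]))"
```

```text
scene 5.6 [ 73.58 100.46] [ 0.445  -0.0142  0.0912] [-0.7 -0.1  5.1]
top 5.65 [71.6  99.62] [ 0.445  -0.0143  0.0912] [-2.  -0.6  5.7]
top (np.float64(71.54105540797602), np.float32(102.28483))
scene (np.float64(73.76255416882364), np.float32(99.58073))
```

View pics/al2.png

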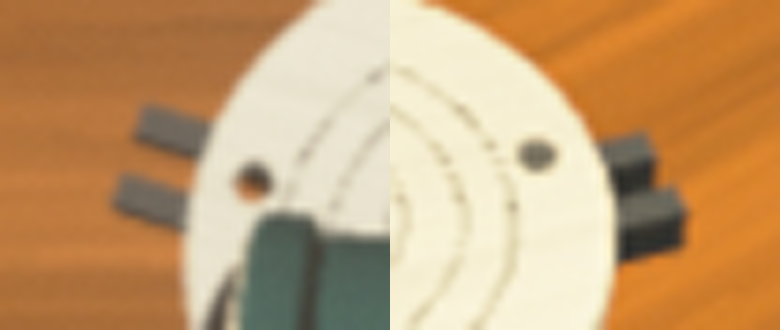

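Top crop: the hole at (253,181) shows slot darkness on its upper left and table on its lower right, so it's nearly aligned. The scene crop shows a uniformly dark hole at (537,155). I'll refine with the blue channel, which is uniformly dark inside the hole.

```bash
cat >> h.py <<'E'
def holeb(c,guess,z=.092,rad=.013):
    "sub-pixel hole centre from blue channel within rad of the guessed world point"
    b=c["image"][...,2].astype(np.float32); p=proj(c,[[*guess,z]])[0]; u,v=p.round().astype(int); n=14 if c["vfov"]<60 else 45
    ys,xs=np.mgrid[v-n:v+n+1,u-n:u+n+1]; ok=(ys>=0)&(ys<384)&(xs>=0)&(xs<512); ys,xs=ys[ok],xs[ok]; W=cast(c,np.c_[xs,ys],z)[:,:2]
    k=np.hypot(*(W-guess).T)<rad; I=b[ys[k],xs[k]]; hi=np.percentile(I,80); lo=np.percentile(I,8); w=np.clip((hi-I)/(hi-lo)-.12,0,.88)
    return (W[k]*w[:,None]).sum(0)/w.sum(), 2*np.sqrt(w.sum()/.88*0+ (w>.44).sum()/k.sum()*rad**2)
E
python3 - <<'E'
from h import *
for n in("top0","top2"):
    c=load(n); ctr=CT["top"]; a0=np.radians(62.3 if n=="top0" else 71.5); g=ctr+.095*np.array([np.cos(a0),np.sin(a0)])
    for _ in range(3): g,d=holeb(c,g)
    v=g-ctr; print(n,g,d,np.hypot(*v),np.degrees(np.arctan2(v[1],v[0])))
    # slot: in frame along fork (angle 72.75), lateral profile of saturation at several radii, z=.066
    im=c["image"].astype(np.float32); sat=im.max(2)-im.min(2); th=np.radians(72.75); e=np.array([np.cos(th),np.sin(th)]); t=np.array([-e[1],e[0]])
    L=np.arange(-.03,.03,.0005)
    for r in(.122,.127,.132,.137):
        q=ctr+r*e+L[:,None]*t; p=proj(c,np.c_[q,np.full(len(L),.066)]).astype(np.float32); s=cv2.remap(sat,p[:,:1],p[:,1:],1)[:,0]
        th_=(np.percentile(s,5)+np.percentile(s,95))/2; x=np.nonzero(np.diff((s<th_).astype(int)))[0]; ed=[L[i]+.0005*(s[i]-th_)/(s[i]-s[i+1]) for i in x]; print("  ",r,np.round(np.array(ed)*1e3,2))
E
```

```text
top0 [0.57147277 0.0526095 ] 0.013799367203291156 0.09523688492617936 62.02605516939378
   0.122 [-21.4   -5.34   5.56  20.74]
   0.127 [-21.41  -5.48   5.87  20.91]
   0.132 [-21.35  -5.68   5.6   20.95]
   0.137 [-21.64  -5.8    5.63  20.83]
top2 [0.55530749 0.05896251] 0.012546898323260875 0.09484799262399564 72.50877507235172
   0.122 [-21.42  -5.46   5.52  20.75]
   0.127 [-21.4   -5.51   5.87  20.85]
   0.132 [-21.36  -5.75   5.63  20.85]
   0.137 [-21.6   -5.81   5.51  20.82]
```

>>> {"method": "drive_tool", "body": {"steps": [0, 0, -0.005, 0, -1, 0, 0, -0.01, 0, -1, 0, 0, -0.03, 0, -1, 0, 0, -0.2, 0, -1, 0, 0, -0.6, 0, -1, 0, 0, -0.9, 0, -1]}}

```text
time: 6.4
ee_pos: [0.4443, -0.0145, 0.1818]
orientation: [-0.001, 0.06, 0.998, 0.0]
force: [1.9, -0.5, -0.2]
finger_gap: 0.001
grasp_force: 0.0
```

>>> {"method": "drive_tool", "body": {"steps": [0, -0.4, 0, 0, 0, 0, -0.8, 0, 0, 0, 0, -0.98, 0, 0, 0, 0, -0.98, 0, 0, 0]}}

```text
time: 6.8
ee_pos: [0.4325, -0.1137, 0.1807]
orientation: [-0.0, 0.061, 0.998, -0.0]
force: [-0.4, 0.4, -0.3]
finger_gap: 0.5
grasp_force: 0.0
```

```bash
python3 - <<'E'
from h import *
o=arm.get_obs(); print(o["time"],o["ee_pos"],o["orientation"],o["finger_gap"],o["joint_pos"][5])
for q in("top","top"):
    c=snap(q,"top3"); ctr=CT["top"]; g=np.array([.5553,.0590])
    for _ in range(3): g,d=holeb(c,g)
    v=g-ctr; print(g,d,np.hypot(*v),np.degrees(np.arctan2(v[1],v[0])))
E
```

```text
6.8 [ 0.4325378  -0.11366537  0.18070638] [-2.96178928e-04  6.11876984e-02  9.98126212e-01 -2.08192142e-04] 0.49995381968633174 -1.7603548456047882
[0.5557977  0.05924782] 0.01246183362500468 0.09526822149527872 72.2791596711636
[0.55579106 0.05927048] 0.012378475942807606 0.09528778300554257 72.28710951046175
```

>>> {"method": "drive_tool", "body": {"steps": [-0.08, -0.48, 0, 0, 0, -0.16, -0.97, 0, 0, 0]}}

```text
time: 7.1
ee_pos: [0.438, -0.2089, 0.1808]
orientation: [0.0, 0.057, 0.998, 0.0]
force: [1.3, -0.3, 0.7]
finger_gap: 0.505
grasp_force: 0.0
```

>>> {"method": "drive_tool", "body": {"steps": [-0.08, -0.48, 0.15, 0, 0, -0.16, -0.97, 0.3, 0, 0, -0.16, -0.97, 0.3, 0, 0, -0.16, -0.97, 0.3, 0, 0]}}

```text
time: 7.5
ee_pos: [0.4416, -0.3078, 0.1497]
orientation: [-0.001, 0.06, 0.998, 0.001]
force: [-1.2, 0.3, 0.5]
finger_gap: 0.505
grasp_force: 0.0
```

```bash
python3 - <<'E'
from h import *
o=arm.get_obs(); print(o["time"],o["ee_pos"],o["orientation"],o["finger_gap"],o["joint_pos"][5])
c=snap("wrist","wrist3"); print(proj(c,[[.440,-.311,.079],[.441,-.311,.04]]))
E
```

```text
7.5 [ 0.44156543 -0.30780337  0.14968732] [-0.00106582  0.06015914  0.99818762  0.00110073] 0.5049852695114464 -2.106175614429655
[[247.71985102 203.0281712 ]
 [248.47658869 190.3548341 ]]
```

View pics/wrist3.png

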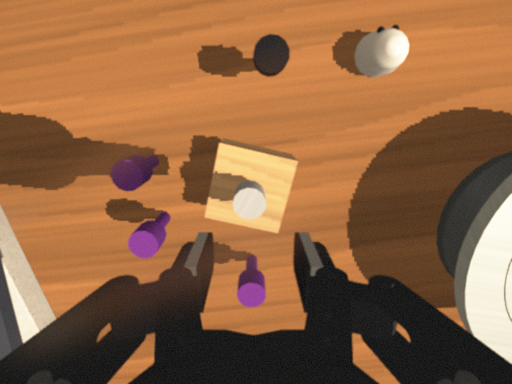

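The pin head is at about (249,200) on its block, midway between the open fingers, close to the predicted (248,203).

```bash
python3 - <<'E'
from h import *
c=load("wrist3"); hsv=cv2.cvtColor(c["image"],cv2.COLOR_RGB2HSV); m=((hsv[...,1]<50)&(hsv[...,2]>90)).astype(np.uint8); m[:170]=0;m[232:]=0;m[:,:225]=0;m[:,275:]=0
k=max(cv2.findContours(m,0,2)[0],key=cv2.contourArea); x,y,w,h=cv2.boundingRect(k); (u,v),r=cv2.minEnclosingCircle(k); print(x,y,w,h,u,v,r)
# top disc only: brighter
for th in(150,180,200):
    mm=m*(hsv[...,2]>th); kk=max(cv2.findContours(mm.astype(np.uint8),0,2)[0],key=cv2.contourArea); e=cv2.minEnclosingCircle(kk); P=cast(c,[e[0],[e[0][0]-e[1],e[0][1]]],.079); print(th,e,P[0],np.linalg.norm(P[1]-P[0]))
P=cast(c,[[u,v]],.079)[0]; o=arm.get_obs(); print(P, "tool shift",rot(o["orientation"]).inv().apply([P[0],P[1],.058]-np.array(o["ee_pos"])),o["ee_pos"],o["orientation"])
E
```

```text
233 181 32 38 248.50906372070312 199.58157348632812 18.588640213012695
150 ((249.8958282470703, 201.1041717529297), 17.350082397460938) [ 0.43865765 -0.30914617  0.079     ] 0.01332632813295779
180 ((249.23403930664062, 201.9191436767578), 16.40292739868164) [ 0.43924978 -0.3097322   0.079     ] 0.012609286819586165
200 ((249.0502166748047, 202.13973999023438), 16.1510066986084) [ 0.43940979 -0.30989457  0.079     ] 0.012418421057437446
[ 0.43731064 -0.3100509   0.079     ] tool shift [ 0.00397128 -0.00368034  0.09227118] [ 0.44180893 -0.30704364  0.15027139] [-6.94991459e-04  5.94851235e-02  9.98228535e-01  9.10710058e-04]
```

>>> {"method": "drive_tool", "body": {"steps": [0.02, -0.03, 0.2, 0, 0, 0.02, -0.03, 0.45, 0, 0, 0.02, -0.03, 0.65, 0, 0, 0.02, -0.03, 0.8, 0, 0, 0.02, -0.03, 0.92, 0, 0, 0.02, -0.03, 0.92, 0, 0, 0.02, -0.03, 0.92, 0, 0]}}

```text
time: 8.25
ee_pos: [0.44, -0.3109, 0.0594]
orientation: [0.0, 0.059, 0.998, -0.0]
force: [0.1, -0.4, 0.5]
finger_gap: 0.499
grasp_force: 0.0
```

>>> {"method": "drive_tool", "body": {"steps": [0, 0, 0, 0, -1, 0, 0, 0, 0, -1, 0, 0, 0, 0, -1, 0, 0, 0, 0, -1, 0, 0, 0, 0, -1, 0, 0, 0, 0, -1]}}

```text
time: 8.85
ee_pos: [0.4405, -0.3119, 0.0604]
orientation: [0.001, 0.06, 0.998, -0.001]
force: [-0.4, 0.6, 6.6]
finger_gap: 0.276
grasp_force: 58.8
```

>>> {"method": "drive_tool", "body": {"steps": [0, 0, -0.1, 0, -1, 0, 0, -0.3, 0, -1, 0, 0, -0.6, 0, -1, 0, 0, -1, 0, -1, 0, 0, -1, 0, -1]}}

```text
time: 9.35
ee_pos: [0.4428, -0.3138, 0.1656]
orientation: [0.004, 0.06, 0.998, -0.003]
force: [0.3, -0.4, 0.7]
finger_gap: 0.281
grasp_force: 59.3
```

```bash
python3 - <<'E'
from h import *
o=arm.get_obs(); print(o["time"],o["ee_pos"],o["orientation"],o["finger_gap"],o["grasp_force"],o["force"])
c=snap("wrist","wrist4"); s=snap("scene","scene4"); e=np.array(o["ee_pos"]); p=proj(s,[e,e-[0,0,.05]]); print(p)
u,v=p.mean(0).astype(int); print(u,v)
t=cv2.resize(s["image"][v-45:v+45,u-45:u+45],(384,384),interpolation=cv2.INTER_CUBIC)
cv2.imwrite("pics/g4.png",np.hstack([c["image"][:, 60:460],t])[:,:,::-1])
E
```

```text
9.35 [ 0.44276145 -0.3137748   0.16555767] [ 0.00446724  0.05952723  0.99821169 -0.00315725] 0.2811809494602575 59.3197900056839 [ 0.3200594  -0.42142414  0.6975255 ]
[[120.83282155 206.15598907]
 [125.96196178 220.19154871]]
123 213
```

View pics/g4.png

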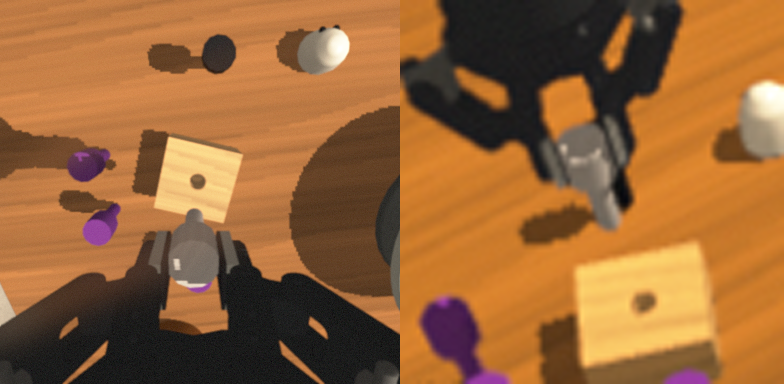

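The pin came out and is held roughly upright: its tip is at about (253,211) in the wrist image and (127.7,220) in the scene image, and the block's hole is empty. I'll measure the tip's offset from the TCP.

```bash
python3 - <<'E'
from h import *
c=load("wrist4"); im=c["image"].astype(int); sat=im.max(2)-im.min(2)
for v in range(204,262,4): 
    x=np.nonzero(sat[v,225:285]<60)[0]+225; print(v,(x.min(),x.max(),len(x)) if len(x) else None,end="; ")
o=arm.get_obs(); e=np.array(o["ee_pos"]); Rt=rot(o["orientation"])
print(); print(o["time"],e,Rt.apply([0,0,1]))
tip=lambda L:e+Rt.apply([0,0,L])
for L in(-.019,0,.01,.03,.0504): print(L,proj(c,[tip(L)])[0],proj(load("scene4"),[tip(L)])[0])
s=load("scene4")["image"].astype(int); ss=s.max(2)-s.min(2)
for v in range(200,226,2): x=np.nonzero(ss[v,105:145]<75)[0]+105; print(v,(x.min(),x.max(),len(x)) if len(x) else None,end="; ")
E
```

```text
204 None; 208 None; 212 (np.int64(248), np.int64(260), 13); 216 (np.int64(246), np.int64(261), 16); 220 (np.int64(246), np.int64(262), 17); 224 (np.int64(241), np.int64(265), 25); 228 (np.int64(237), np.int64(270), 34); 232 (np.int64(225), np.int64(284), 55); 236 (np.int64(225), np.int64(284), 60); 240 (np.int64(225), np.int64(284), 60); 244 (np.int64(225), np.int64(284), 60); 248 (np.int64(225), np.int64(284), 60); 252 (np.int64(225), np.int64(284), 60); 256 (np.int64(225), np.int64(284), 60); 260 (np.int64(225), np.int64(284), 60); 
9.45 [ 0.44009171 -0.31166858  0.16051917] [ 0.00220632 -0.00182544 -0.9999959 ]
-0.019 [255.56115695 254.34989544] [119.74686302 200.82382202]
0 [255.3848213 237.4521632] [121.77403573 206.43391723]
0.01 [255.30682214 229.98980862] [122.81564746 209.31917979]
0.03 [255.17406089 217.30511546] [124.84861159 214.95569896]
0.0504 [255.06334109 206.74251882] [126.8560331  220.52818616]
200 (np.int64(105), np.int64(132), 27); 202 (np.int64(107), np.int64(132), 26); 204 (np.int64(108), np.int64(131), 24); 206 (np.int64(109), np.int64(131), 23); 208 (np.int64(110), np.int64(130), 21); 210 (np.int64(111), np.int64(130), 20); 212 (np.int64(120), np.int64(131), 12); 214 (np.int64(122), np.int64(132), 11); 216 (np.int64(123), np.int64(131), 9); 218 (np.int64(113), np.int64(128), 15); 220 (np.int64(108), np.int64(128), 16); 222 (np.int64(107), np.int64(116), 10); 224 None;
```

>>> {"method": "drive_tool", "body": {"steps": [0.02, 0.2, -0.3, 0, -1, 0.05, 0.6, -0.6, 0, -1, 0.07, 0.92, -0.6, 0, -1]}}

```text
time: 9.75
ee_pos: [0.4446, -0.2186, 0.2216]
orientation: [0.002, 0.06, 0.998, -0.001]
force: [0.9, -1.0, 1.0]
finger_gap: 0.279
grasp_force: 59.3
```

>>> {"method": "drive_tool", "body": {"steps": [0.02, 0.3, 0, 0, -1, 0.05, 0.6, 0, 0, -1, 0.07, 0.92, 0, 0, -1]}}

```text
time: 10.05
ee_pos: [0.4458, -0.1252, 0.2169]
orientation: [-0.002, 0.06, 0.998, 0.0]
force: [0.7, 1.1, -0.4]
finger_gap: 0.277
grasp_force: 59.3
```

>>> {"method": "drive_tool", "body": {"steps": [0.02, 0.3, 0, 0, -1, 0.05, 0.6, 0, 0, -1, 0.07, 0.92, 0, 0, -1]}}

```text
time: 10.35
ee_pos: [0.4497, -0.0333, 0.2168]
orientation: [-0.002, 0.06, 0.998, 0.0]
force: [1.2, 0.1, -0.3]
finger_gap: 0.277
grasp_force: 59.3
```

>>> {"method": "drive_tool", "body": {"steps": [0.02, 0.3, 0, 0, -1, 0.05, 0.6, 0, 0, -1, 0.07, 0.92, 0, 0, -1]}}

```text
time: 10.65
ee_pos: [0.4537, 0.0586, 0.2168]
orientation: [-0.002, 0.06, 0.998, -0.0]
force: [0.5, -0.7, -0.8]
finger_gap: 0.28
grasp_force: 59.3
```

>>> {"method": "drive_tool", "body": {"steps": [-0.2, 0.03, 0, 0.045, -1, -0.4, 0.06, 0, 0.09, -1, -0.6, 0.09, 0, 0.135, -1, -0.8, 0.12, 0, 0.18, -1, -0.98, 0.14, 0, 0.225, -1, -0.98, 0.14, 0, 0.27, -1, -0.98, 0.14, 0, 0.315, -1, -0.98, 0.14, 0, 0.36, -1, -0.98, 0.14, 0, 0.405, -1, -0.98, 0.14, 0, 0.45, -1]}}

```text
time: 11.65
ee_pos: [0.5528, 0.0597, 0.2164]
orientation: [-0.002, 0.696, 0.718, -0.002]
force: [-0.5, 0.2, -0.6]
finger_gap: 0.279
grasp_force: 59.4
```

>>> {"method": "drive_tool", "body": {"steps": [0, 0, 0, 0.04, -1, 0, 0, 0, 0.08, -1, 0, 0, 0, 0.108, -1, 0, 0, 0, 0.108, -1]}}

```text
time: 12.05
ee_pos: [0.5529, 0.0597, 0.2166]
orientation: [-0.001, 0.805, 0.593, -0.002]
force: [-0.5, -0.2, -0.1]
finger_gap: 0.278
grasp_force: 59.4
```

```bash
python3 - <<'E'
from h import *
o=arm.get_obs(); e=np.array(o["ee_pos"]); Rt=rot(o["orientation"]); M=Rt.as_matrix(); print(o["time"],e,o["orientation"],M[:,0],o["joint_pos"])
print("shift to slot, TCP z .152:",Rt.inv().apply(np.array([.5553,.0580,.152])-e))
E
```

```text
12.05 [0.55289533 0.05971855 0.21664959] [-0.00112596  0.80528359  0.59288603 -0.00179752] [ 0.29696585  0.95488683 -0.00155989] [ 6.28356747e-02  5.24774019e-02  1.87450760e+00 -5.51337349e-05
  1.21884945e+00  3.64371830e-01]
shift to slot, TCP z .152: [-0.00082607  0.00306156  0.06463938]
```

>>> {"method": "drive_tool", "body": {"steps": [-0.01, 0.03, 0.2, 0, -1, -0.01, 0.03, 0.4, 0, -1, -0.01, 0.03, 0.55, 0, -1, -0.01, 0.03, 0.6, 0, -1, -0.01, 0.03, 0.6, 0, -1, -0.01, 0.03, 0.6, 0, -1]}}

```text
time: 12.65
ee_pos: [0.5573, 0.0581, 0.1594]
orientation: [0.0, 0.805, 0.593, 0.0]
force: [0.6, -0.7, 0.1]
finger_gap: 0.276
grasp_force: 59.4
```

```bash
python3 - <<'E'
from h import *
o=arm.get_obs(); e=np.array(o["ee_pos"]); print(o["time"],e,o["orientation"])
w=snap("wrist","wrist5"); s=snap("scene","scene5"); t=snap("top","top5")
P=[e,e-[0,0,.0504],[.5553,.0590,.092]]; 
for c in(w,s,t): print(proj(c,P).round(1).tolist())
u,v=proj(s,P[1:2])[0].astype(int); a=cv2.resize(s["image"][v-35:v+35,u-35:u+35],(384,384),interpolation=cv2.INTER_CUBIC); print("scene crop origin",u-35,v-35)
cv2.imwrite("pics/g5.png",np.hstack([w["image"][:,60:460],a])[:,:,::-1])
E
```

```text
12.65 [0.55734586 0.05806771 0.15944953] [1.78575789e-04 8.05094528e-01 5.93146445e-01 2.54268419e-04]
[[253.8, 246.9], [253.7, 213.9], [250.7, 205.6]]
[[286.0, 168.8], [284.8, 183.0], [284.3, 186.9]]
[[230.3, 158.2], [231.5, 161.4], [231.5, 163.1]]
scene crop origin 249 147
```

View pics/g5.png

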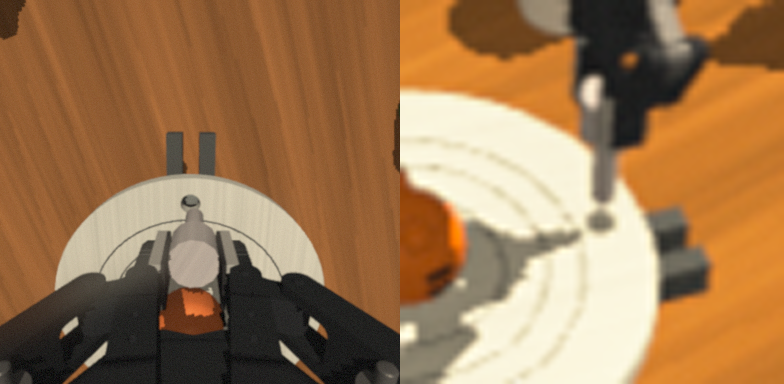

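Wrist view: the pin tip (253,211) is just short of the hole (251,203), with the fork tines centred at about column 251, so hole and slot line up. Scene crop: the tip is right above the hole. I'll take exact offsets now.

```bash
python3 - <<'E'
from h import *
w=load("wrist5"); im=w["image"].astype(int); b=im[...,2]; sat=im.max(2)-im.min(2)
print("blue around hole"); print(b[192:224:2,238:268:2])
for v in(136,144,152,160,168): 
    x=np.nonzero(sat[v,215:285]<40)[0]+215; print(v,x.min(),x.max(),[int(i) for i in x[np.r_[False,np.diff(x)>1]]],[int(i) for i in x[np.r_[np.diff(x)>1,False]]])
s=load("scene5")["image"].astype(int); print("scene blue"); print(s[172:194,276:294,2])
E
```

```text
blue around hole
[[167 166 169 171 171 168 170 172 174 178 170 171 169 172 169]
 [167 165 167 172 165 145 144 149 166 175 173 171 169 168 171]
 [168 164 163 119  88 110 106 106 119 147 170 169 168 166 172]
 [163 163 118  44  90 103 104 108 106 106 136 170 169 170 170]
 [166 157  70  49  98 110 111 104 106 104  87 159 169 168 173]
 [167 138  54  36  79 107 103 103 103  99  76 137 170 170 173]
 [165 136  76  62  51  67  76  73  62  81 101 135 170 167 170]
 [163 146 102 117 106  66  56  69  99 115 109 153 169 167 168]
 [162 164 125 118 130 134 123 120 121 121 132 166 170 166 170]
 [163 166 163 133 125 117 107 117 120 116 117 141 169 168 171]
 [162 164 167 165 134 104 110 116 116 116 114 102 151 170 169]
 [169 165 166 167 128 103 113 117 118 122 115 102 119 166 168]
 [164 165 168 167 104 103 116 123 117 119 115 102 111 164 170]
 [159 158 166 157  98 107 115 118 119 121 116 100 107 165 175]
 [110 105 110 107  98 113 121 122 123 121 115 104  95 122 131]
 [158 153 158 149 111 122 126 128 122 124 121 117 116 143 146]]
136 227 275 [260] [242]
144 227 274 [260] [242]
152 227 274 [260] [242]
16
[... 1007 characters left out ...]
216 219 218 189 113  57]
 [219 214 204 205 216 217 214 200 161 134 156 195 218 220 221 212 175 109]
 [217 214 193 170 196 216 198 147 114 106 116 149 195 219 221 221 200 140]
 [220 218 211 191 192 214 192 132 101 100 101 121 180 222 221 222 218 180]
 [217 193 184 207 182 178 192 145 106 100 108 136 187 221 221 221 222 198]
 [147 134 128 146 124 125 176 189 165 153 167 202 214 220 220 220 222 218]
 [107 106 103 104 103 136 191 218 212 208 212 222 222 221 221 221 223 225]
 [104 109 116 120 156 186 198 222 222 222 221 222 221 221 221 221 221 222]
 [118 160 199 204 213 208 204 223 222 221 220 221 220 221 221 221 221 222]
 [190 212 224 224 223 200 189 220 221 220 221 221 221 220 221 222 222 223]]
```

```bash
python3 - <<'E'
from h import *
w=load("wrist5");s=load("scene5"); o=arm.get_obs(); e=np.array(o["ee_pos"]); Rt=rot(o["orientation"]); print(o["time"],e)
T=lambda P:(Rt.inv().apply(np.atleast_2d(P)-e)*1e3).round(2)
print("hole wrist",T(cast(w,[[250.4,202.]],.092)),cast(w,[[250.4,202.]],.092),"edges",T(cast(w,[[240.5,202],[260,202],[250.4,194.5]],.092)).tolist())
print("fork wrist",T(cast(w,[[250.9,140],[250.9,168]],.066)).tolist())
print("hole scene",T(cast(s,[[285.2,187.]],.092)))
print("tip axis px",proj(w,[e-[0,0,.045],e-[0,0,.0504]]),"tip wrist",T(cast(w,[[253.6,209.]],e[2]-.0504)),"tip scene",T(cast(s,[[285.3,183.]],e[2]-.0504)))
g=np.array([.5555,.0590])
for _ in range(3): g,d=holeb(w,g)
print("blue wrist",g,d,T([*g,.092]))
E
```

```text
12.8 [0.55780716 0.0581127  0.16018562]
hole wrist [[ 2.97 -3.02 68.18]] [[0.55594763 0.06184718 0.092     ]] edges [[2.96, -10.51, 68.17], [2.97, 4.25, 68.2], [8.9, -3.0, 68.19]]
fork wrist [[46.61, -2.8, 94.21], [23.78, -2.84, 94.2]]
hole scene [[ 2.23 -1.8  68.18]]
tip axis px [[254.32162672 216.82730889]
 [254.29170762 214.03869454]] tip wrist [[ 3.71 -0.59 50.4 ]] tip scene [[ 0.6   0.49 50.4 ]]
blue wrist [0.55492901 0.05680069] 0.018459359888134658 [[-2.16 -2.49 68.18]]
```

>>> {"method": "drive_tool", "body": {"steps": [0.012, -0.024, 0, 0, -1, 0.012, -0.024, 0.05, 0, -1, 0.012, -0.024, 0.12, 0, -1, 0.012, -0.024, 0.15, 0, -1, 0.012, -0.024, 0.15, 0, -1]}}

```text
time: 13.3
ee_pos: [0.5541, 0.0599, 0.1428]
orientation: [-0.001, 0.805, 0.593, -0.001]
force: [-1.3, 0.4, 0.0]
finger_gap: 0.279
grasp_force: 59.4
```

```bash
python3 - <<'E'
from h import *
o=arm.get_obs(); e=np.array(o["ee_pos"]); print(o["time"],e,o["orientation"])
w=snap("wrist","wrist6"); s=snap("scene","scene6")
u,v=proj(s,[e-[0,0,.06]])[0].astype(int); a=cv2.resize(s["image"][v-24:v+24,u-24:u+24],(384,384),interpolation=cv2.INTER_CUBIC)
b=cv2.resize(w["image"][170:250,210:290],(384,384),interpolation=cv2.INTER_CUBIC); print("scene origin",u-24,v-24)
cv2.imwrite("pics/g6.png",np.hstack([b,a])[:,:,::-1])
E
```

```text
13.3 [0.55413491 0.05985088 0.14275153] [-5.66668323e-04  8.05205413e-01  5.92995027e-01 -9.05381882e-04]
scene origin 260 164
```

View pics/g6.png

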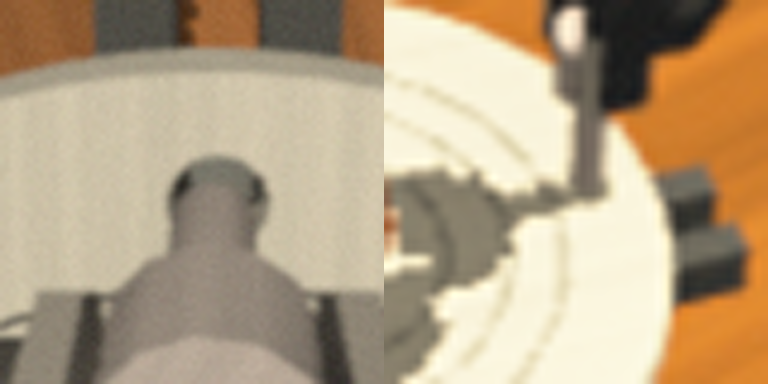

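The tip now covers the hole in both views: shank and hole are laterally centred in the wrist crop (215 vs 218). I'll insert gently and watch the force.

>>> {"method": "drive_tool", "body": {"steps": [0, 0, 0.02, 0, -1, 0, 0, 0.04, 0, -1, 0, 0, 0.06, 0, -1, 0, 0, 0.08, 0, -1]}}

```text
time: 13.8
ee_pos: [0.555, 0.0599, 0.1358]
orientation: [0.0, 0.805, 0.593, 0.0]
force: [-0.1, 0.5, -1.2]
finger_gap: 0.281
grasp_force: 59.4
```

>>> {"method": "drive_tool", "body": {"steps": [0, 0, 0.02, 0, -1, 0, 0, 0.04, 0, -1, 0, 0, 0.06, 0, -1]}}

```text
time: 14.1
ee_pos: [0.555, 0.0599, 0.1298]
orientation: [-0.0, 0.805, 0.593, -0.0]
force: [-0.3, -0.3, -1.1]
finger_gap: 0.276
grasp_force: 59.4
```

>>> {"method": "drive_tool", "body": {"steps": [0, 0, 0.03, 0, -1, 0, 0, 0.06, 0, -1, 0, 0, 0.09, 0, -1, 0, 0, 0.11, 0, -1]}}

```text
time: 14.5
ee_pos: [0.5548, 0.0599, 0.1185]
orientation: [-0.0, 0.805, 0.593, -0.0]
force: [-0.1, 0.2, -0.1]
finger_gap: 0.282
grasp_force: 59.4
```

>>> {"method": "drive_tool", "body": {"steps": [0, 0, 0.015, 0, -1, 0, 0, 0.03, 0, -1, 0, 0, 0.045, 0, -1, 0, 0, 0.06, 0, -1]}}

```text
time: 14.9
ee_pos: [0.5551, 0.0599, 0.113]
orientation: [0.0, 0.805, 0.593, 0.0]
force: [-0.2, -0.4, -0.7]
finger_gap: 0.281
grasp_force: 59.4
```

>>> {"method": "drive_tool", "body": {"steps": [0, 0, 0.02, 0, -1, 0, 0, 0.04, 0, -1, 0, 0, 0.06, 0, -1, 0, 0, 0.08, 0, -1, 0, 0, 0.1, 0, -1]}}

```text
time: 15.4
ee_pos: [0.555, 0.0599, 0.1028]
orientation: [-0.0, 0.805, 0.593, -0.0]
force: [-0.0, -0.5, -0.8]
finger_gap: 0.283
grasp_force: 59.4
```

>>> {"method": "drive_tool", "body": {"steps": [0, 0, 0.01, 0, -1, 0, 0, 0.02, 0, -1, 0, 0, 0.03, 0, -1]}}

```text
time: 15.7
ee_pos: [0.5551, 0.0599, 0.0999]
orientation: [0.0, 0.805, 0.593, 0.0]
force: [-0.8, 0.8, -1.2]
finger_gap: 0.276
grasp_force: 59.4
```

>>> {"method": "drive_tool", "body": {"steps": [0, 0, 0.01, 0, -1, 0, 0, 0.015, 0, -1]}}

```text
time: 15.9
ee_pos: [0.555, 0.0599, 0.0984]
orientation: [-0.0, 0.805, 0.593, -0.0]
force: [-0.3, 0.1, -0.5]
finger_gap: 0.277
grasp_force: 59.4
```

>>> {"method": "drive_tool", "body": {"steps": [0, 0, 0.005, 0, -1, 0, 0, 0.01, 0, -1]}}

```text
time: 16.1
ee_pos: [0.5551, 0.0599, 0.0975]
orientation: [0.0, 0.805, 0.593, 0.0]
force: [-0.3, 0.2, -1.5]
finger_gap: 0.278
grasp_force: 59.4
```

>>> {"method": "drive_tool", "body": {"steps": [0, 0, 0.005, 0, -1, 0, 0, 0.01, 0, -1]}}

```text
time: 16.3
ee_pos: [0.5555, 0.0598, 0.097]
orientation: [0.0, 0.805, 0.593, 0.0]
force: [-0.6, -1.2, 2.6]
finger_gap: 0.28
grasp_force: 59.5
```

>>> {"method": "drive_tool", "body": {"steps": [0, 0, 0.005, 0, -1, 0, 0, 0.005, 0, -1]}}

```text
time: 16.5
ee_pos: [0.5557, 0.0598, 0.0968]
orientation: [0.0, 0.805, 0.593, 0.001]
force: [0.4, -1.2, 3.9]
finger_gap: 0.282
grasp_force: 59.8
```

Contact came at the expected height (TCP 0.097, about 4 N), so the head is on the wheel. I'll release and rise.

>>> {"method": "drive_tool", "body": {"steps": [0, 0, 0, 0, 0.1, 0, 0, 0, 0, 0.1, 0, 0, 0, 0, 0.1, 0, 0, 0, 0, 0.1]}}

```text
time: 16.9
ee_pos: [0.5546, 0.06, 0.0955]
orientation: [-0.0, 0.805, 0.593, -0.0]
force: [0.6, -0.4, 0.0]
finger_gap: 0.549
grasp_force: 0.0
```

>>> {"method": "drive_tool", "body": {"steps": [0, 0, -0.05, 0, 0.1, 0, 0, -0.15, 0, 0.1, 0, 0, -0.4, 0, 0.1, 0, 0, -0.8, 0, 0.1, 0, 0, -1, 0, 0.1, 0, 0, -1, 0, 0.1]}}

```text
time: 17.5
ee_pos: [0.5583, 0.0601, 0.2016]
orientation: [0.003, 0.805, 0.593, 0.004]
force: [1.0, -0.1, 0.3]
finger_gap: 0.546
grasp_force: 0.0
```

```bash
python3 - <<'E'
from h import *
o=arm.get_obs(); e=np.array(o["ee_pos"]); print(o["time"],e,o["finger_gap"],o["force"])
w=snap("wrist","wrist7"); s=snap("scene","scene7"); t=snap("top","top7")
a=cv2.resize(s["image"][140:260,190:320],(416,384),interpolation=cv2.INTER_CUBIC)
b=cv2.resize(w["image"][:,64:448],(384,384)); cv2.imwrite("pics/g7.png",np.hstack([b,a])[:,:,::-1])
E
```

```text
17.5 [0.5582842  0.06012729 0.20155597] 0.5461955290365046 [ 1.04044077 -0.06080598  0.31365521]
```

View pics/g7.png

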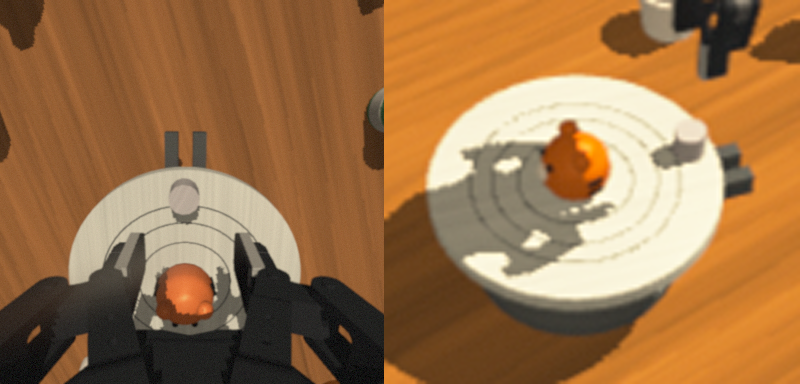

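The pin head (184,198 in the wrist crop) sits flush on the wheel, in line with the fork. The figure is untouched and the gripper is clear, so I'll hand in.

```bash
python3 -c "
from station import arm
print(arm.job_done())"
```

```text
the job is handed in; nothing more can be done
None
```

The wheel came to rest with its hole over the slot, and the steel pin is fully home with its head on the wheel and released, handed in at about 17.7 s; the highest force I read on the wheel was about 6 N, and the figure was not touched.

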